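# Free the clamped sieve and hold it over the saucepan

### The job

Take the small sieve out of its clamp stand: turn the clamp knob anticlockwise to unlock it, slide the clamp all the way back off the handle, and lift the sieve out. Hold it level and still in the air over the middle of the deep saucepan, its bottom about 5 cm above the pan's rim and its handle lying above and along the saucepan's handle, so that a colleague can break an egg into it; leave the pans and the other things where they are. Finish while still holding the sieve there in the gripper: do not put it down or let go.

Things in the scene. Friction and masses are not known exactly. Their poses are not given: they have to be found in the camera images.
- stand: fixed metal sieve stand. Origin: centre of the underside of its 250 (x) x 100 (y) x 10 mm plate; a 60 mm wide wing at x -95 runs on to y +160. The sieve's bowl stands on the plate at x +70, y 0; its handle points to -x and lies in a steel fork at x -95, y 0 (12 mm long, 29 mm wide, top 51 mm above the counter, gap 17 mm). The clamp slide is on the fork's +y side.
- clamp_slide (a joint): travel of the clamp in m along the stand's +y: 0 = tongue over the handle at the fork, 0.05 = fully back, handle free to lift. Grey 44 x 44 mm block, top 56 mm above the counter, centre at stand x -95, y +48 plus this value; tongue 16 mm wide, top 58 mm up, reaches 60 mm from the centre to -y. Drags with 2 N, stays where left; locked by the knob.
- clamp_knob (a joint): angle of the clamp knob in rad, growing anticlockwise seen from above: 0 = locked (bar along the stand's x, across the travel), stop at 1.5 = free (bar along the stand's y). The slide can pass from about 1.1 on. Light friction (0.03 N m) keeps it where left. The knob sits on the clamp slide and travels with it.
- knob_grip (a point): point on the knob's vertical axis at the height to grip, 83 mm above the counter. The black grip bar is 36 mm long (the point's x axis), 11 mm thick (its y axis) and reaches from 61 to 95 mm above the counter, over a disc 34 mm across (56 to 61 mm). The frame turns with the knob.
- sieve: small steel sieve with black handle, about 110 g (varies). Origin: centre of the underside of the bowl; z up out of the bowl. Bowl 84 mm across the rim, 38 mm deep, 44 mm across the flat bottom. The handle points along -x: bar 14 mm wide (y) and 14 mm high, its middle 36 mm above the origin, from x -60 to -178, then a 26 mm wide end stop to x -188, which lies behind the fork.
- sieve_grip (a point): middle of the handle bar at x -85, y 0, 36 mm above the sieve's origin; axes as the sieve's. The handle is free on both sides here: pinch it across y.
- saucepan: deep steel saucepan, loose, 0.9 kg, standing on either plate of the two-plate hob, its underside 18 mm above the counter. Origin: centre of its underside, z up. 160 mm across, 85 mm high. Its black handle points along -x from x -94 to x -230, 20 mm wide, middle 72 mm above the origin.
- pan_rim (a point): centre of the saucepan's mouth at rim height, 85 mm above its origin; axes as the saucepan's.
- frying_pan: bystander: low steel frying pan, loose, on the hob's other plate. Origin: centre of its underside. 196 mm across, 35 mm high; black handle along its -x to x -246.
- egg_timer: bystander: egg-shaped green plastic timer, 60 mm across and 69 mm high, standing on the counter. Origin: centre of its underside.
- egg_cup: bystander: white egg cup with a brown egg, 52 mm across and 75 mm high, standing on the counter. Origin: centre of its underside.

How it is judged (in metres and radians):
On the way, in this order (a step that is already met when the one before it is completed fails the run):
1. the clamp knob is turned free while the slide is still over the handle (value of joint clamp_knob above 0.9 rad and value of joint clamp_slide below 0.02 m), for 0.05 s.
2. the clamp slide is back, with the sieve still in the stand (value of joint clamp_slide above 0.035 m and z of sieve in the frame of stand below 0.03 m), for 0.1 s.
3. the sieve is lifted out of the stand in the gripper (z of sieve in the frame of stand above 0.05 m and contact force between the fingers and sieve above 1 N), for 0.1 s.
At the end, for the whole second after the job is handed in: sieve held by the fingers alone, still (under 30 mm/s), bottom centre within 20 mm of the saucepan axis and 30 to 70 mm above its rim, level within 0.17 rad, handle on the pan handle's side and along it within 0.26 rad; clamp slide back over 35 mm (contact force between the fingers and sieve above 1 N and contact force between sieve and stand below 0.05 N and contact force between sieve and saucepan below 0.05 N and contact force between sieve and frying_pan below 0.05 N and horizontal distance between sieve and pan_rim below 0.02 m and z of sieve in the frame of pan_rim between 0.03 and 0.07 m and angle between sieve's own z axis and vertical below 0.17 rad and angle between the x axis of sieve and the x axis of saucepan, either way round below 0.26 rad and x of sieve_grip in the frame of saucepan below -0.05 m and linear speed of sieve below 0.03 m/s and value of joint clamp_slide above 0.035 m); the arm keeps its last pose, push and grip.
It fails at once if the saucepan is shoved more than 20 mm (distance of saucepan from where it was at the start of the episode above 0.02 m).
It fails at once if the frying pan is shoved more than 20 mm (distance of frying_pan from where it was at the start of the episode above 0.02 m).
It fails at once if the egg timer is moved or knocked over (distance of egg_timer from where it was at the start of the episode above 0.02 m or angle between egg_timer's own z axis and vertical above 0.5 rad).
It fails at once if the egg cup is moved or knocked over (distance of egg_cup from where it was at the start of the episode above 0.02 m or angle between egg_cup's own z axis and vertical above 0.5 rad).
It also fails if it takes over 50 s, if anything falls off the work surface, if the arm or the gripper's body presses on something with over 40 N, if the wrist force passes 120 N, or if a joint passes its speed limit or range.

### The arm

A 6-joint arm with a two-finger parallel gripper is mounted at the origin on the work surface. World frame = base frame: x ahead of the robot, y to its left, z up, the work surface at z = 0. Lengths are in mm, angles in degrees, forces in N, time in s.
With the tool pointing down it reaches from about 300 to 850 mm from the base axis. Payload 4.2 kg.
Tool frame: the origin (TCP) lies midway between the tips of the shut fingers; the grasp point (between the pads) lies 19 mm behind it; y points along the fingers, z is the direction in which the jaws open and shut, and the axes are right-handed (so a half turn about y gives the same grasp; the last joint's range is limited). The gripper opens to 91 mm and grips with 3 to 60 N. Pads are 32 mm wide; open, the fingers measure 118 mm over their backs; the gripper's body (76 mm by 178 mm) begins 60 mm behind the grasp point.
Start: joints at [63.197, 18.312, 89.639, -0, 72.044, -1.146], TCP at [248.97, 518.321, 213.976] pointing down, gripper open.
Joint ranges: [-177.97, 177.97], [-48.28, 115.42], [12.27, 149.76], [-77.06, 257.06], [2.81, 150.46], [-146.56, 146.56]. Speed limits (degrees/s): [147.25, 147.25, 180, 180, 180, 180].

### API

Orientations are given as [roll, pitch, yaw] about the fixed x, y, z axes, in that order (R = Rz(yaw) Ry(pitch) Rx(roll)).
In Python, from workcell import env gives the robot as it stands.
- The arm moves only by the shell command python3 -m handwheel 'ROWS' [FORCE]. ROWS is JSON, a list of rows, each a list of 3 entries, a list of its own where there are three numbers: the opening, from 0 (shut) to 1 (fully open), then the shift along the tool's x, y, z in mm, then the turn, a rotation vector about the tool's x, y, z in degrees. A call has exactly 10 rows; each row shifts and turns the commanded pose from where the row before left it, along the tool's axes as they then stand; what a row does not reach is not made up. A row lasts 1/12 s, in which the tool goes at most 41.7 mm and 7.16 degrees, less where a joint would pass 70% of its speed; a pose out of reach is approached as far as the arm can. A call is refused whole if a number of a shift passes 41.7 or a number of a turn 7.16, either way. A call with a gripper value outside its range is refused whole. The fingers move at their own pace and stop on an object; FORCE is the grip in N (left out, the last holds). Time passes only in rows, so rows that do not move let the fingers close, or fill a call up. It gives the time, the measured TCP pose, the force and the opening at its end, in the units of the state.
- env.state(): the state, without advancing time (a new reading comes with each control period).
- env.grab_frame(name): name is "scene" or "side" or "wrist"; returns the picture (480x640x3 uint8, red, green, blue); there is no depth.
- env.camera_info(name): a dict with "fx", "fy", "cx", "cy" (pixels), "camera_from_world" (4x4, takes a point from world to camera coordinates); the wrist camera has in their place "mount" (4x4, takes a point from camera to tool coordinates, whose origin is the TCP and whose axes are the tool frame's). Camera axes: x right, y down, z forward; pixel columns grow to the right and rows downward; lengths in mm; the calibration is good to about 2 mm. A picture is of the moment at which its call begins: read the wrist's pose just before it. camera_info takes no time and is no camera call.
- env.job_done(): hands the job in, once; it reports no verdict.
Trained networks look in the newest picture that a camera, given by its name, has taken for a name from the list of things; names that differ only in an ending like _2 or _b are one class to them, and where a whole thing is asked for, a point or a joint stands for the part that bears it (a point fixed in the world has none). Each returns a list of dicts, best first, with "p" (0 to 1); they miss things now and then, are a little off and sometimes report something else, mostly with a low value. They report only what shows in the picture. A call takes as long as a camera call.
- env.masks_of(camera, label): "region" (480x640 bool, what is visible of it) and "location" ([column, row] in pixels, amid what is visible of it).
The state is a dict: "time_s": time; "qpos": joint angles; "qvel": joint speeds; "effort": joint torques, N m; "ee_pos": TCP position; "ee_rot": TCP orientation; "force": force on the tool from outside, world axes, zero at the start; "torque": the same for the moment, N m; "gripper_width": finger opening in mm.
Only numpy, scipy, OpenCV 4.12 (cv2) and the standard library are available. Lean on these libraries where they do the work, as an engineer would, in place of code of your own. Each camera call takes 0.05 s, during which the arm holds its last target.

## Working session

There is one attempt and no reset: what is moved stays moved. The work goes in short steps, Python scripts to look and compute and a shell command to move; the robot and the scene stay as the last step left them, time stands still between calls to the robot, and variables do not carry over. Pictures are saved under pics/ and viewed, and the job is handed in when it is done.

```bash
ls; mkdir -p pics; python3 - <<'E'
from workcell import env
import cv2,numpy as np
np.set_printoptions(precision=3,suppress=True)
s=env.state();print(s)
for n in("scene","side","wrist"):
    im=env.grab_frame(n);cv2.imwrite(f"pics/a_{n}.png",im[:,:,::-1])
    print(n,env.camera_info(n))
print(env.state()["time_s"])
E
```

```text
pics
{'time_s': 0.0, 'qpos': array([63.197, 18.352, 89.706, -0.001, 72.042, -1.145]), 'qvel': array([ 0.056,  0.038, -0.013, -0.009,  0.039,  0.013]), 'effort': array([ -0.001, -41.245, -23.197,   0.073,   0.046,  -0.   ]), 'ee_pos': array([248.748, 517.863, 213.121]), 'ee_rot': array([-90.1  ,   0.001, -25.658]), 'force': array([-0.254, -0.118, -1.058]), 'torque': array([-0.013, -0.088, -0.039]), 'gripper_width': 91.19712196951798}
scene {'fx': 449.41105396981885, 'fy': 449.41105396981885, 'cx': 317.402849838385, 'cy': 242.25185644119918, 'camera_from_world': array([[   0.622,    0.783,    0.021, -428.47 ],
       [   0.43 ,   -0.319,   -0.845, -142.844],
       [  -0.655,    0.534,   -0.535, 1387.864],
       [   0.   ,    0.   ,    0.   ,    1.   ]])}
side {'fx': 490.54678599827366, 'fy': 490.54678599827366, 'cx': 331.0132961334227, 'cy': 233.71903660010895, 'camera_from_world': array([[  -0.972,   -0.233,    0.02 ,  602.728],
       [  -0.19 ,    0.738,   -0.647,  128.296],
       [   0.136,   -0.633,   -0.762, 1030.685],
       [   0.   ,    0.   ,    0.   ,    1.   ]])}
wrist {'fx': 429.3355608575806, 'fy': 429.3355608575806, 'cx': 322.4631805553226, 'cy': 242.0357139663808, 'mount': array([[   0.   ,    0.967,    0.254,  -71.768],
       [  -0.   ,   -0.254,    0.967, -170.614],
       [   1.   ,   -0.001,   -0.   ,   -0.59 ],
       [   0.   ,    0.   ,    0.   ,    1.   ]])}
0.15
```

View pics/a_scene.png

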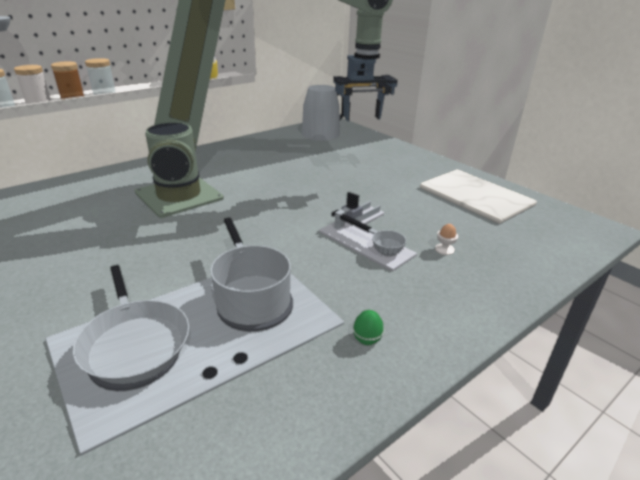

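View pics/a_side.png

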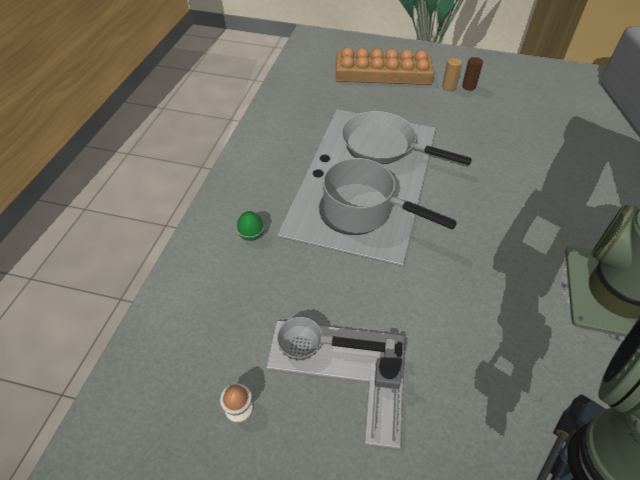

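View pics/a_wrist.png

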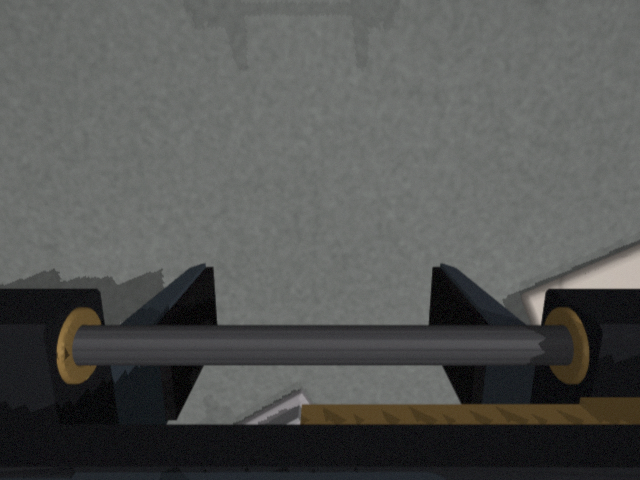

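The side view shows the stand lower centre: bowl at about (300,338), knob (390,367), wing running to (385,440). The saucepan's rim is at about (360,185), with its handle running to (450,222). Next I'll get masks.

```bash
cat > h.py <<'E'
from workcell import env
import cv2,numpy as np
np.set_printoptions(precision=2,suppress=True)
from scipy.spatial.transform import Rotation as Ro
def ci(n):
    c=env.camera_info(n)
    K=np.array([[c['fx'],0,c['cx']],[0,c['fy'],c['cy']],[0,0,1]])
    if 'camera_from_world' in c: T=np.array(c['camera_from_world'])
    else:
        s=env.state();W=np.eye(4);W[:3,:3]=Ro.from_euler('xyz',s['ee_rot'],degrees=True).as_matrix();W[:3,3]=s['ee_pos']
        T=np.linalg.inv(W@np.array(c['mount']))
    return K,T
def proj(n,P):
    K,T=ci(n);P=np.atleast_2d(P);q=(P@T[:3,:3].T+T[:3,3])@K.T
    return q[:,:2]/q[:,2:]
def back(n,uv,z):
    K,T=ci(n);uv=np.atleast_2d(np.asarray(uv,float))
    d=np.c_[uv,np.ones(len(uv))]@np.linalg.inv(K).T@T[:3,:3]
    o=-T[:3,:3].T@T[:3,3]
    return o+d*((z-o[2])/d[:,2])[:,None]
E
python3 - <<'E'
from h import *
for n in("side","scene"):
    im=env.grab_frame(n)
    ov=im.copy()
    for l in("stand","sieve","saucepan","frying_pan","clamp_knob","clamp_slide","egg_timer","egg_cup"):
        for i,m in enumerate(env.masks_of(n,l)[:2]):
            print(n,l,round(m['p'],2),np.round(m['location'],1),m['region'].sum())
            if i==0:
                np.save(f"m_{n}_{l}.npy",m['region'])
                ov[m['region']]=ov[m['region']]//2+np.random.RandomState(len(l)+ord(l[0])).randint(0,127,3).astype(np.uint8)
    cv2.imwrite(f"pics/ov_{n}.png",ov[:,:,::-1])
E
```

```text
side sieve 0.65 [308.3 345.1] 2218
side saucepan 0.65 [363.5 197.8] 5003
side frying_pan 0.79 [381.5 140.3] 3483
side clamp_knob 0.98 [388.9 367.3] 434
side clamp_knob 0.32 [248.1 225.6] 593
side clamp_slide 0.96 [389.7 365.4] 947
side egg_timer 0.89 [248.7 226.3] 650
side egg_cup 0.91 [238.1 402.1] 945
side egg_cup 0.22 [386.5 367.2] 927
scene stand 0.67 [360.5 232.8] 2305
scene sieve 0.8 [383.7 238.6] 935
scene saucepan 0.78 [249.5 280.8] 5630
scene saucepan 0.41 [447.2 240.8] 500
scene frying_pan 0.9 [127.6 338.5] 7736
scene frying_pan 0.69 [249.9 279.8] 5607
scene clamp_slide 0.93 [351.  206.4] 328
scene egg_timer 0.71 [367.8 328.2] 821
scene egg_timer 0.68 [382.6 237.2] 980
scene egg_cup 0.69 [449.6 240.1] 510
```

View pics/ov_side.png

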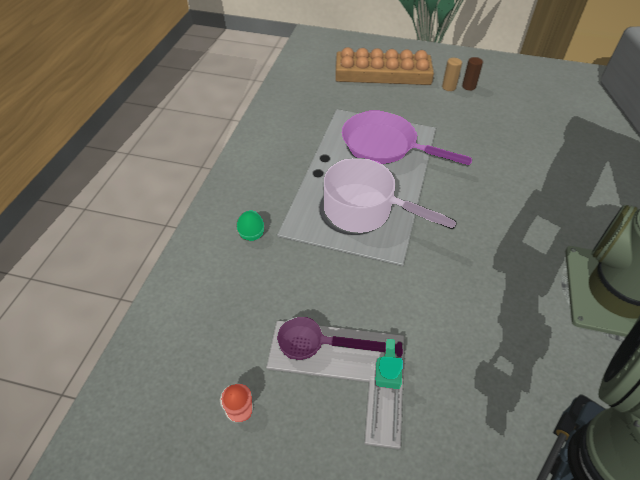

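View pics/ov_scene.png

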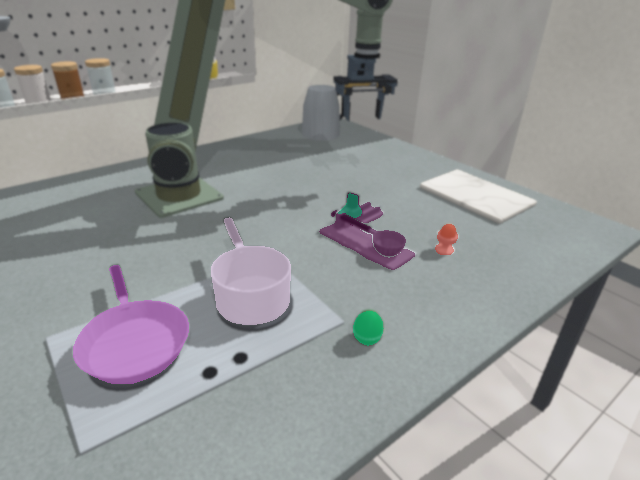

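The masks match the picture. Next I'll fit the poses with silhouette models.

```bash
cat > fit.py <<'E'
from h import *
from scipy.optimize import minimize
def cyl(r0,z0,r1,z1,cx=0,cy=0):
    a=np.linspace(0,2*np.pi,48,endpoint=False);c=np.c_[np.cos(a),np.sin(a)]
    return np.r_[np.c_[c*r0+[cx,cy],np.full(48,z0)],np.c_[c*r1+[cx,cy],np.full(48,z1)]]
def box(x0,x1,y0,y1,z0,z1): return np.array([[x,y,z] for x in(x0,x1) for y in(y0,y1) for z in(z0,z1)],float)
CI={n:ci(n) for n in("side","scene")}
def pr(n,P):
    K,T=CI[n];q=(P@T[:3,:3].T+T[:3,3])@K.T
    return q[:,:2]/q[:,2:]
def sil(n,parts,p):
    c,s=np.cos(p[2]),np.sin(p[2]);R=np.array([[c,-s,0],[s,c,0],[0,0,1]])
    m=np.zeros((480,640),np.uint8)
    for P in parts:
        h=cv2.convexHull(pr(n,P@R.T+[p[0],p[1],0]).astype(np.float32))
        cv2.fillConvexPoly(m,np.round(h*16).astype(np.int32),255,cv2.LINE_AA,4)
    return m/255.
def fit(masks,p0):
    # masks: list (cam,mask,parts)
    def f(p):
        p=[p[0],p[1],p[2]/100];e=0
        for n,m,parts in masks:
            s=sil(n,parts,p);e+=1-(np.minimum(s,m)).sum()/np.maximum(s,m).sum()
        return e/len(masks)
    best=None
    p0=np.array([p0[0],p0[1],p0[2]*100])
    for k in range(4):
        r=minimize(f,p0,method='Nelder-Mead',options=dict(initial_simplex=np.r_[[p0],p0+np.eye(3)*[25,25,20]*(-1)**k],xatol=.05,fatol=1e-5));p0=r.x
    return np.array([r.x[0],r.x[1],r.x[2]/100]),r.fun
PAN=[cyl(80,18,80,103),box(-230,-94,-10,10,84,96),box(-94,-75,-7,7,85,95)]
# stand-frame
SV=[cyl(22,10,42,48,70,0),box(-108,10,-7,7,39,53),box(-118,-108,-13,13,39,53),box(10,32,-4,4,42,50)]
SLIDE=[box(-117,-73,26,70,10,56),box(-103,-87,-12,30,50,58),cyl(17,56,17,61,-95,48),box(-113,-77,42.5,53.5,61,95)]
PLATE=[box(-125,125,-50,50,0,10),box(-125,-65,50,160,0,10)]
E
cat > f1.py <<'E'
from fit import *
L=lambda n,l:np.load(f"m_{n}_{l}.npy").astype(float)
c=back("side",[[360,185]],103)[0];h=back("side",[[450,222]],90)[0]
y0=np.arctan2(c[1]-h[1],c[0]-h[0])
for cams in(["side","scene"],["side"],["scene"]):
    print("pan",cams,fit([(n,L(n,"saucepan"),PAN) for n in cams],[c[0],c[1],y0]))
b=back("side",[[300,338]],48)[0];k=back("side",[[390,345]],48)[0]
y0=np.arctan2(b[1]-k[1],b[0]-k[0]);s0=[*(b[:2]-70*np.array([np.cos(y0),np.sin(y0)])),y0]
print(s0)
for cams in(["side","scene"],["side"],["scene"]):
    ms=[(n,L(n,"sieve"),SV) for n in cams]
    print("sieve",cams,fit(ms,s0))
    ms=[(n,L(n,"clamp_slide"),SLIDE) for n in cams]
    print("slide",cams,fit(ms,s0))
print("stand scene",fit([("scene",np.maximum.reduce([L("scene","stand"),L("scene","sieve"),L("scene","clamp_slide")]),PLATE+SV+SLIDE)],s0))
E
python3 f1.py
```

```text
pan ['side', 'scene'] (array([579.85, -90.01,  -0.29]), np.float64(0.08591847033723615))
pan ['side'] (array([579.91, -97.53,  -0.33]), np.float64(0.09368422474318994))
pan ['scene'] (array([578.66, -86.92,  -0.29]), np.float64(0.06213646064359535))
[np.float64(542.0231134692101), np.float64(273.1633508728164), np.float64(0.1600764419258389)]
sieve ['side', 'scene'] (array([543.25, 273.77,   0.13]), np.float64(0.18241283027605637))
slide ['side', 'scene'] (array([542.72, 270.4 ,   0.09]), np.float64(0.3744067176578485))
sieve ['side'] (array([542.75, 273.64,   0.13]), np.float64(0.14678480464046606))
slide ['side'] (array([543.14, 263.06,   0.11]), np.float64(0.22754170288239806))
sieve ['scene'] (array([547.12, 275.04,   0.08]), np.float64(0.19412481849812335))
slide ['scene'] (array([527.52, 335.39,   0.49]), np.float64(0.47397598778689165))
stand scene (array([541.68, 277.46,   0.11]), np.float64(0.1209863571792329))
```

```bash
cat > f2.py <<'E'
from fit import *
import sys
P=eval(sys.argv[1]);S=eval(sys.argv[2])
out=[]
for n,crop in(("side",(130,230,230,0)),("scene",None)):
    im=cv2.imread(f"pics/a_{n}.png")
    im=cv2.resize(im,None,fx=3,fy=3,interpolation=cv2.INTER_CUBIC)
    for parts,p,col in((PAN,P,(0,0,255)),(PLATE,S,(0,255,0)),(SV,S,(255,0,0)),(SLIDE,S,(0,255,255))):
        c,s=np.cos(p[2]),np.sin(p[2]);R=np.array([[c,-s,0],[s,c,0],[0,0,1]])
        for Q in parts:
            h=cv2.convexHull(pr(n,Q@R.T+[p[0],p[1],0]).astype(np.float32))
            cv2.polylines(im,[np.round((h+.5)*3-.5).astype(np.int32)],True,col,1)
    if n=="side": cv2.imwrite("pics/f_side.png",im[900:1380,720:1380]);cv2.imwrite("pics/f_side2.png",im[400:850,800:1500])
    else: cv2.imwrite("pics/f_scene.png",im[500:1000,600:1400])
for l,z in(("egg_timer",30),("egg_cup",40)):
    m=np.load(f"m_side_{l}.npy");v,u=np.nonzero(m);print(l,back("side",[[u.mean(),v.mean()]],z))
m=np.load("m_side_clamp_knob.npy");v,u=np.nonzero(m);print("knob",back("side",[[u.mean(),v.mean()]],76))
E
python3 f2.py "[579.85,-90,-.29]" "[543,274,.125]"
```

```text
egg_timer [[798.21  33.11  30.  ]]
egg_cup [[682.16 421.46  40.  ]]
knob [[442.44 313.61  76.  ]]
```

View pics/f_side.png

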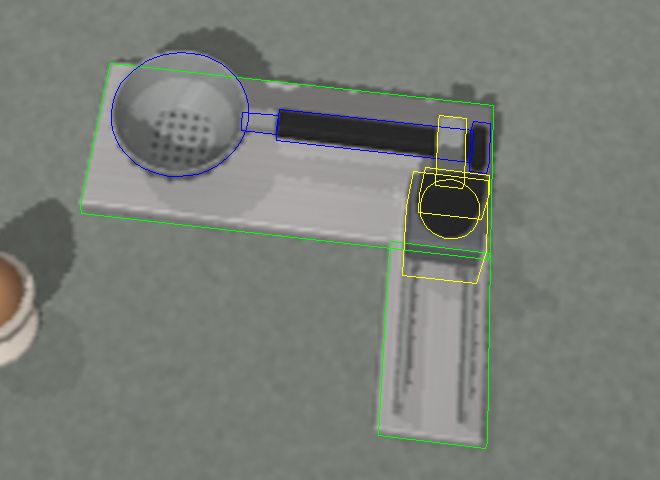

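View pics/f_side2.png

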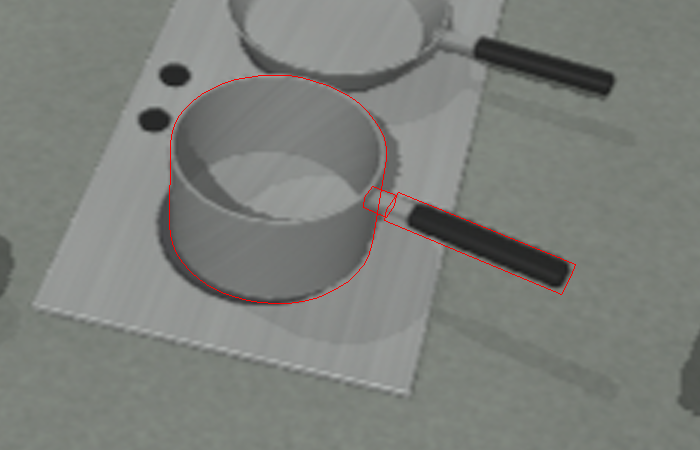

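View pics/f_scene.png

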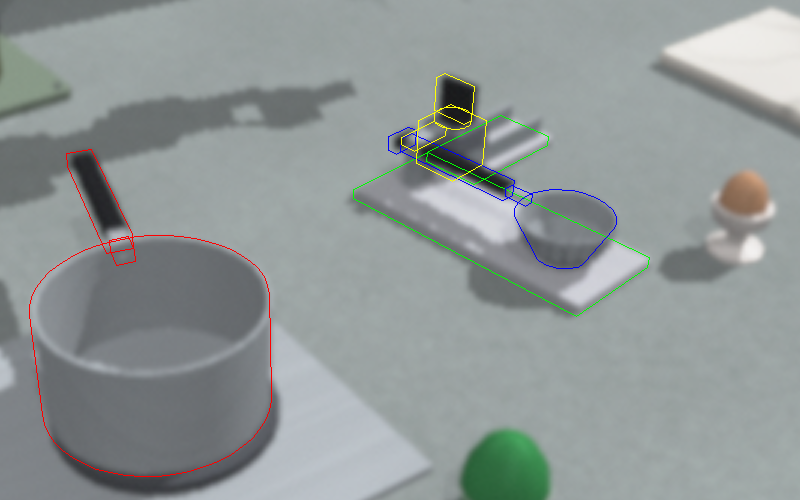

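The fits sit well on both views:

| Thing | x (mm) | y (mm) | yaw (rad) |
|---|---|---|---|
| Stand | 543 | 274 | 0.125 |
| Saucepan | 580 | -90 | about -0.29 |
| Knob | 443 | 310 | – |

First I'll go above the knob. To stay within joint 6's range I'll use tool yaw of about -173°.

```bash
python3 -m handwheel '[[0.5,[33.1,0,-13],[0,0,0]],[0.5,[33.1,0,-13],[0,0,0]],[0.5,[33.1,0,-13],[0,0,0]],[0.5,[33.1,0,-13],[0,0,0]],[0.5,[33.1,0,-13],[0,0,0]],[0.5,[33.1,0,-13],[0,0,0]],[0.5,[33.1,0,-13],[0,0,0]],[0.5,[33.1,0,-13],[0,0,0]],[0.5,[0,0,0],[0,7,0]],[0.5,[0,0,0],[0,7,0]]]' 30
python3 -m handwheel '[[0.5,[0,0,0],[0,7,0]],[0.5,[0,0,0],[0,7,0]],[0.5,[0,0,0],[0,7,0]],[0.5,[0,0,0],[0,7,0]],[0.5,[0,0,0],[0,7,0]],[0.5,[0,0,0],[0,7,0]],[0.5,[0,0,0],[0,7,0]],[0.5,[0,0,0],[0,7,0]],[0.5,[0,0,0],[0,7,0]],[0.5,[0,0,0],[0,7,0]]]'
python3 -m handwheel '[[0.5,[0,0,0],[0,7,0]],[0.5,[0,0,0],[0,7,0]],[0.5,[0,0,0],[0,7,0]],[0.5,[0,0,0],[0,7,0]],[0.5,[0,0,0],[0,7,0]],[0.5,[0,0,0],[0,7,0]],[0.5,[0,0,0],[0,7,0]],[0.5,[0,0,0],[0,7,0]],[0.5,[0,0,0],[0,7,0]],[0.5,[0,0,0],[0,0,0]]]'
cat > st.py <<'E'
from h import *
import sys
s=env.state();print(s['time_s'],s['ee_pos'],s['ee_rot'],s['force'],s['qpos'],round(s['gripper_width'],1))
R=Ro.from_euler('xyz',s['ee_rot'],degrees=True)
if len(sys.argv)>1:
    t=eval(sys.argv[1]); print("shift tool",R.inv().apply(np.array(t[:3])-s['ee_pos']))
    if len(t)>3: print("turn",np.degrees((R.inv()*Ro.from_euler('xyz',[-90,0,t[3]],degrees=True)).as_rotvec()))
if len(sys.argv)>2:
    for n in sys.argv[3:]:
        cv2.imwrite(f"pics/{sys.argv[2]}_{n}.png",env.grab_frame(n)[:,:,::-1])
E
python3 st.py "[442.7,310.5,68,-172.8]" b wrist side
```

```text
time_s: 1.88
ee_pos: [444.0, 308.2, 213.9]
ee_rot: [-90.0, -0.0, -40.2]
force: [-0.2, -0.2, -0.5]
gripper_width: 45.2
time_s: 2.72
ee_pos: [442.6, 309.9, 214.0]
ee_rot: [-90.0, 0.0, -110.0]
force: [-1.4, -0.0, 0.4]
gripper_width: 45.4
time_s: 3.55
ee_pos: [442.6, 309.9, 214.0]
ee_rot: [-90.0, 0.0, -172.8]
force: [0.2, 0.6, 0.2]
gripper_width: 45.7
3.55 [442.64 309.89 213.99] [ -90.      0.01 -172.77] [0.19 0.59 0.22] [ 33.78  15.19  94.14   0.    70.67 116.54] 45.7
shift tool [ -0.12 145.99  -0.59]
turn [ 0.    0.03 -0.01]
```

View pics/b_wrist.png

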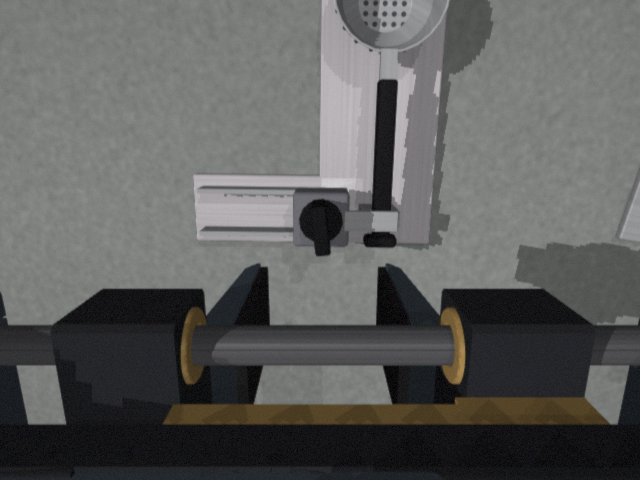

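View pics/b_side.png

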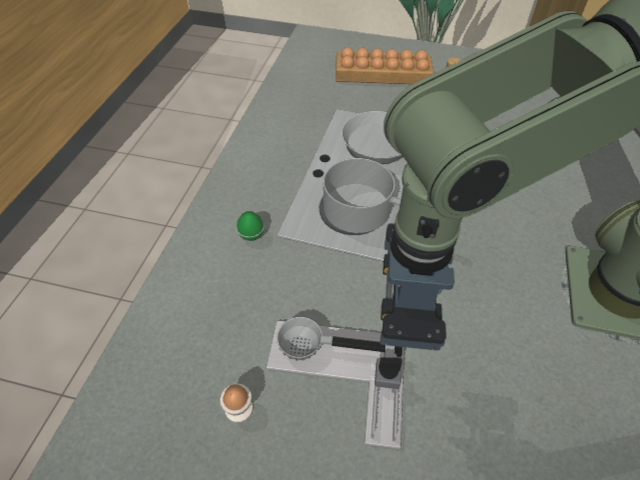

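```bash
cat > f3.py <<'E'
import fit
from fit import *
import sys
S=eval(sys.argv[1]);src=sys.argv[2]
CI["wrist"]=ci("wrist")
im=cv2.resize(cv2.imread(src),None,fx=2,fy=2,interpolation=cv2.INTER_CUBIC)
for parts,p,col in((PLATE,S,(0,255,0)),(SV,S,(255,0,0)),(SLIDE,S,(0,255,255))):
    c,s=np.cos(p[2]),np.sin(p[2]);R=np.array([[c,-s,0],[s,c,0],[0,0,1]])
    for Q in parts:
        h=cv2.convexHull(pr("wrist",Q@R.T+[p[0],p[1],0]).astype(np.float32))
        cv2.polylines(im,[np.round((h+.5)*2-.5).astype(np.int32)],True,col,1)
cv2.imwrite("pics/f3.png",im[0:560,300:1000])
E
python3 f3.py "[543,274,.125]" pics/b_wrist.png
```

```text
(no output)
```

View pics/f3.png

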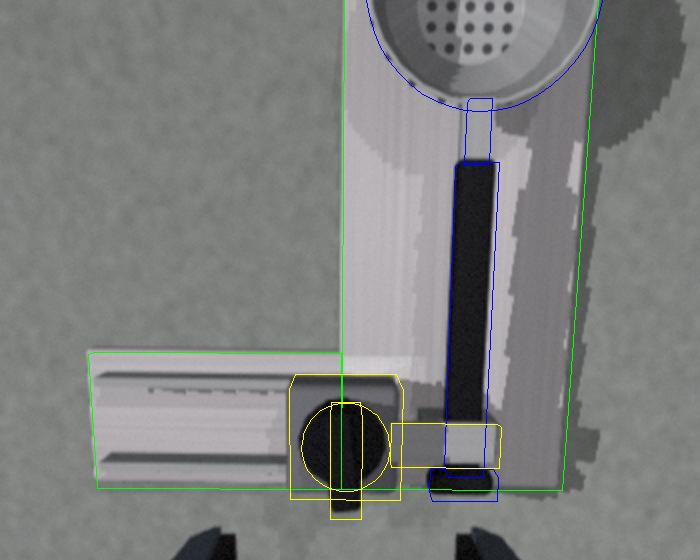

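The overlay agrees to about 2 mm. Next I'll go down over the knob and close.

```bash
python3 -m handwheel '[[0.45,[0,24,0],[0,0,0]],[0.45,[0,24,-0.6],[0,0,0]],[0.45,[0,24,0],[0,0,0]],[0.45,[0,24,0],[0,0,0]],[0.45,[0,24,0],[0,0,0]],[0.45,[0,14,0],[0,0,0]],[0.45,[0,12,0],[0,0,0]],[0.45,[0,0,0],[0,0,0]],[0,[0,0,0],[0,0,0]],[0,[0,0,0],[0,0,0]]]' 20
python3 -m handwheel '[[0,[0,0,0],[0,0,0]],[0,[0,0,0],[0,0,0]],[0,[0,0,0],[0,0,0]],[0,[0,0,0],[0,0,0]],[0,[0,0,0],[0,0,0]],[0,[0,0,0],[0,0,0]],[0,[0,0,0],[0,0,0]],[0,[0,0,0],[0,0,0]],[0,[0,0,0],[0,0,0]],[0,[0,0,0],[0,0,0]]]' 20
python3 st.py "[442.7,310.5,68,-172.8]" c wrist side
```

```text
time_s: 4.48
ee_pos: [443.2, 310.9, 68.8]
ee_rot: [-90.0, 0.1, -172.6]
force: [0.4, 0.2, -0.1]
gripper_width: 30.5
time_s: 5.32
ee_pos: [443.4, 311.4, 68.9]
ee_rot: [-90.1, 0.1, -172.7]
force: [0.3, 3.0, 5.4]
gripper_width: 10.8
5.3167 [443.39 311.36  68.87] [ -90.1     0.14 -172.66] [0.35 2.98 5.44] [ 33.84  22.99 105.74   0.03  51.11 116.49] 10.8
shift tool [0.8  0.87 0.77]
turn [ 0.1   0.14 -0.14]
```

View pics/c_side.png

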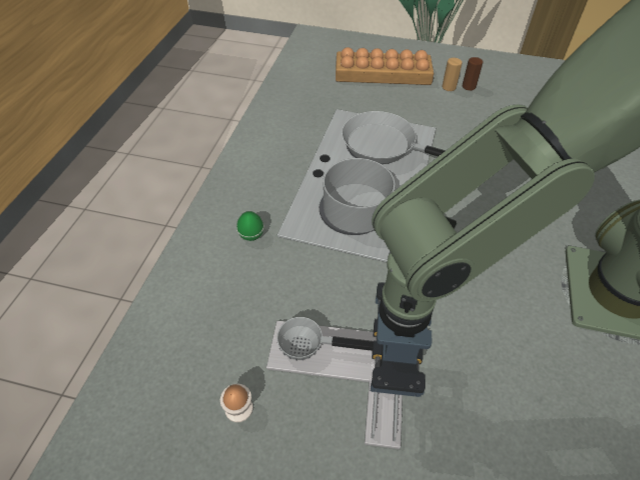

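View pics/c_wrist.png

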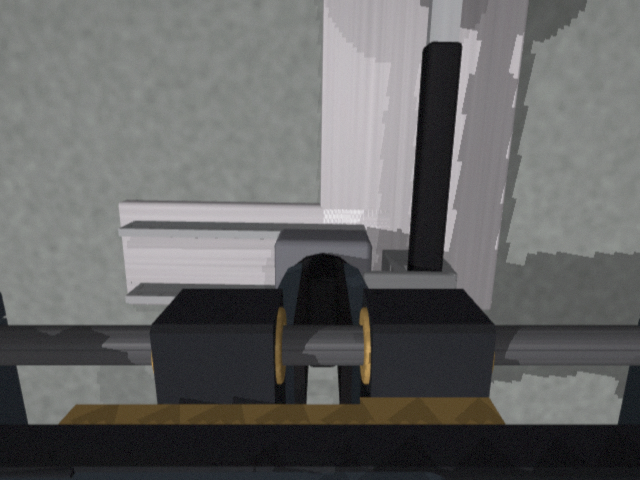

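The fingers hold the bar (10.8 mm opening). Now I'll turn it anticlockwise by 84°.

```bash
python3 -m handwheel '[[0,[0,0,0],[0,-7,0]],[0,[0,0,0],[0,-7,0]],[0,[0,0,0],[0,-7,0]],[0,[0,0,0],[0,-7,0]],[0,[0,0,0],[0,-7,0]],[0,[0,0,0],[0,-7,0]],[0,[0,0,0],[0,-7,0]],[0,[0,0,0],[0,-7,0]],[0,[0,0,0],[0,-7,0]],[0,[0,0,0],[0,-7,0]]]'
python3 -m handwheel '[[0,[0,0,0],[0,-7,0]],[0,[0,0,0],[0,-5,0]],[0,[0,0,0],[0,0,0]],[0,[0,0,0],[0,0,0]],[0,[0,0,0],[0,0,0]],[0,[0,0,0],[0,0,0]],[0,[0,0,0],[0,0,0]],[0,[0,0,0],[0,0,0]],[0,[0,0,0],[0,0,0]],[0,[0,0,0],[0,0,0]]]'
python3 - <<'E'
from h import *
s=env.state();print(s['ee_pos'],s['ee_rot'],s['force'],s['torque'])
R=Ro.from_euler('xyz',s['ee_rot'],degrees=True)
print(R.inv().apply(56*np.array([-np.sin(.125),np.cos(.125),0])), R.inv().apply(50*np.array([-np.sin(.125),np.cos(.125),0])))
E
python3 st.py "[442,311,68]" d wrist
```

```text
time_s: 6.25
ee_pos: [441.1, 300.3, 68.7]
ee_rot: [-90.0, -1.2, -102.2]
force: [4.3, -36.4, 22.1]
gripper_width: 31.8
time_s: 7.08
ee_pos: [443.0, 296.3, 68.7]
ee_rot: [-90.1, -1.5, -90.4]
force: [8.6, -43.4, 21.0]
gripper_width: 31.9
[443.03 296.27  68.69] [-90.07  -1.49 -90.4 ] [  8.63 -43.36  21.02] [-7.45 -1.8  -0.95]
[-55.49  -1.44  -7.37] [-49.55  -1.28  -6.58]
7.0833 [443.03 296.27  68.69] [-90.07  -1.49 -90.4 ] [  8.63 -43.36  21.02] [ 33.29  22.82 106.09  -1.53  51.98  34.64] 31.9
shift tool [-14.73   0.31  -1.14]
```

View pics/d_wrist.png

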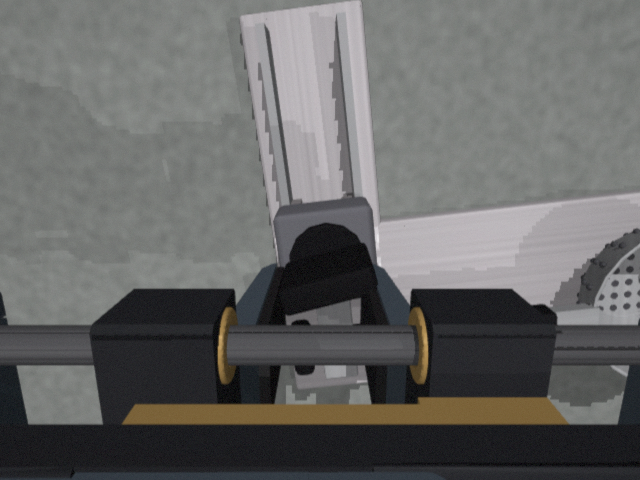

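The grip slipped: the fingers opened to 32 mm, the tool was pushed 15 mm towards -y, and the bar turned only about 10°. I'll release, back up and look.

```bash
python3 -m handwheel '[[0.65,[0,0,0],[0,0,0]],[0.65,[0,0,0],[0,0,0]],[0.65,[0,0,0],[0,0,0]],[0.65,[0,0,0],[0,0,0]],[0.65,[0,-30,0],[0,0,0]],[0.65,[0,-30,0],[0,0,0]],[0.65,[0,-30,0],[0,0,0]],[0.65,[0,0,0],[0,0,0]],[0.65,[0,0,0],[0,0,0]],[0.65,[0,0,0],[0,0,0]]]'
python3 st.py "[442,311,68]" e wrist side
python3 f3.py "[543,274,.125]" pics/e_wrist.png
```

```text
time_s: 7.97
ee_pos: [441.7, 309.6, 157.0]
ee_rot: [-90.1, -0.1, -90.7]
force: [-1.2, 0.2, -0.5]
gripper_width: 59.3
7.9667 [441.66 309.64 156.98] [-90.11  -0.1  -90.66] [-1.25  0.24 -0.45] [33.82 17.69 99.26 -0.02 63.2  34.49] 59.3
shift tool [-1.52 88.98  0.51]
```

View pics/e_wrist.png

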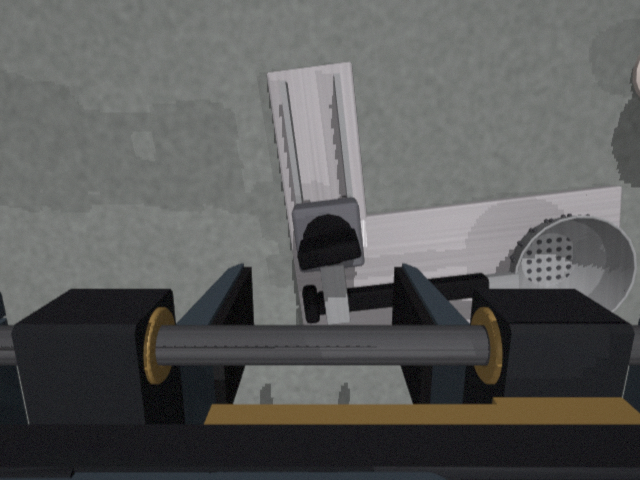

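View pics/f3.png

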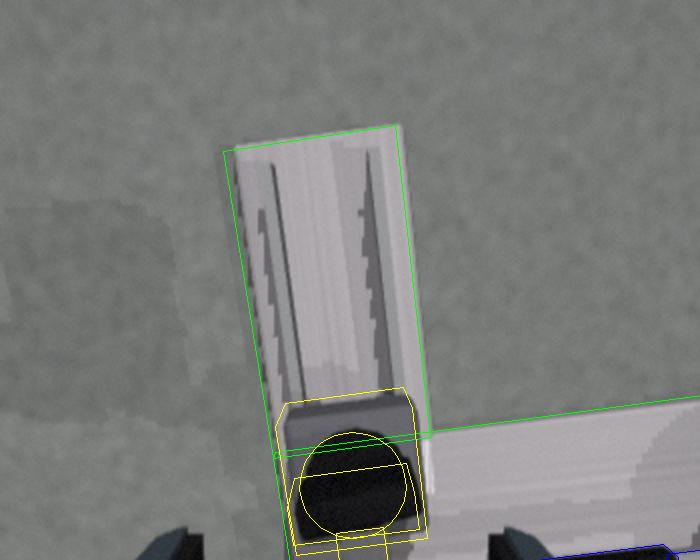

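The knob still reads near 0. I'll turn back to the starting yaw, grip again harder, and turn in small monitored steps.

```bash
python3 -m handwheel '[[0.45,[0,0,0],[0,7,0]],[0.45,[0,0,0],[0,7,0]],[0.45,[0,0,0],[0,7,0]],[0.45,[0,0,0],[0,7,0]],[0.45,[0,0,0],[0,7,0]],[0.45,[0,0,0],[0,7,0]],[0.45,[0,0,0],[0,7,0]],[0.45,[0,0,0],[0,7,0]],[0.45,[0,0,0],[0,7,0]],[0.45,[0,0,0],[0,7,0]]]'
python3 -m handwheel '[[0.45,[0,0,0],[0,7,0]],[0.45,[0,0,0],[0,5,0]],[0.45,[0,0,0],[0,0,0]],[0.45,[0,0,0],[0,0,0]],[0.45,[0,0,0],[0,0,0]],[0.45,[0,0,0],[0,0,0]],[0.45,[0,0,0],[0,0,0]],[0.45,[0,0,0],[0,0,0]],[0.45,[0,0,0],[0,0,0]],[0.45,[0,0,0],[0,0,0]]]'
python3 st.py "[444,310.5,68,-172.8]" g wrist side
python3 f3.py "[544,274.5,.125]" pics/g_wrist.png
```

```text
time_s: 8.9
ee_pos: [441.7, 310.0, 156.3]
ee_rot: [-89.9, -0.2, -161.0]
force: [0.1, -0.2, 0.3]
gripper_width: 41.1
time_s: 9.73
ee_pos: [442.5, 310.5, 158.0]
ee_rot: [-90.0, 0.0, -172.6]
force: [0.2, 0.3, 0.3]
gripper_width: 41.0
9.7333 [442.53 310.5  158.02] [ -90.      0.   -172.64] [0.22 0.35 0.34] [ 33.83  17.67  99.13   0.    63.19 116.48] 41.0
shift tool [-1.45 90.02  0.2 ]
turn [ 0.    0.16 -0.  ]
```

View pics/f3.png

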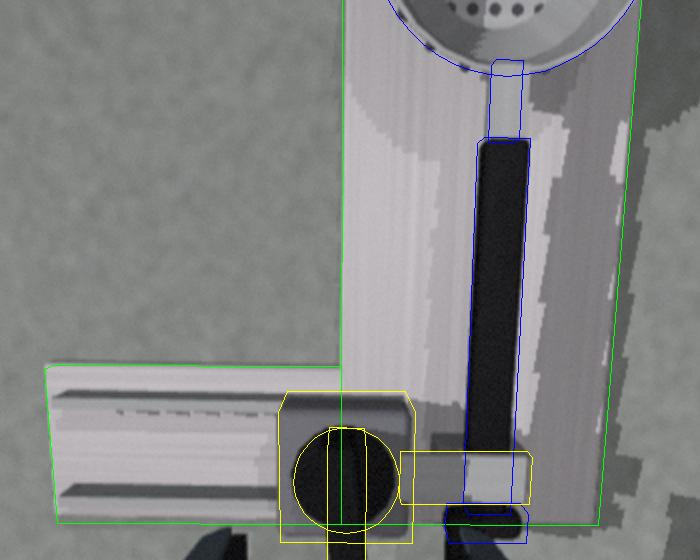

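```bash
python3 -c "
import cv2
a=cv2.imread('pics/a_side.png')[310:460,340:430];b=cv2.imread('pics/g_side.png')[310:460,340:430]
cv2.imwrite('pics/cmp.png',cv2.resize(cv2.hconcat([a,b]),None,fx=4,fy=4))"
```

```text
(no output)
```

View pics/cmp.png

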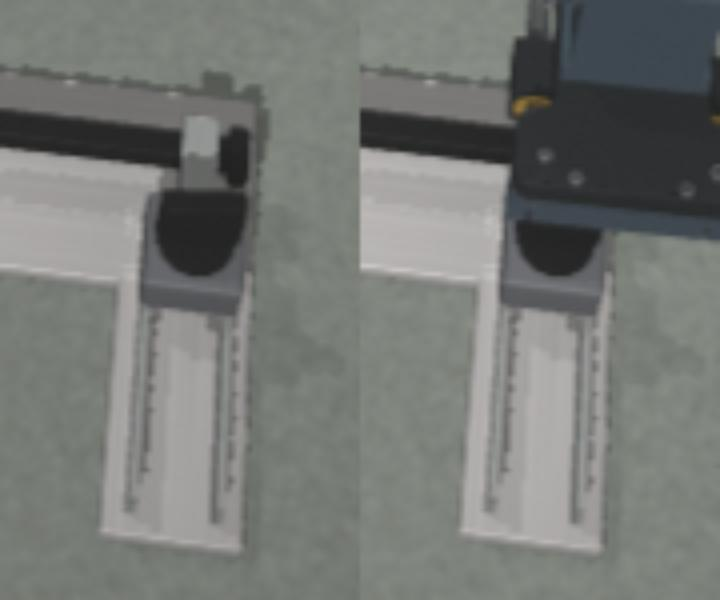

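```bash
python3 -m handwheel '[[0.4,[-1,22,0],[0,0,0]],[0.4,[0,22,0],[0,0,0]],[0.4,[0,22,0],[0,0,0]],[0.4,[0,14,0],[0,0,0]],[0.4,[0,10,0],[0,0,0]],[0.4,[0,1,0],[0,0,0]],[0,[0,0,0],[0,0,0]],[0,[0,0,0],[0,0,0]],[0,[0,0,0],[0,0,0]],[0,[0,0,0],[0,0,0]]]' 55
python3 -m handwheel '[[0,[0,0,0],[0,0,0]],[0,[0,0,0],[0,0,0]],[0,[0,0,0],[0,0,0]],[0,[0,0,0],[0,0,0]],[0,[0,0,0],[0,0,0]],[0,[0,0,0],[0,-2,0]],[0,[0,0,0],[0,-2,0]],[0,[0,0,0],[0,-2,0]],[0,[0,0,0],[0,-2,0]],[0,[0,0,0],[0,-2,0]]]' 55
python3 st.py "[444,310.5,68,-172.8]" i wrist; python3 -c "
from workcell import env;print(env.state()['torque'])"
```

```text
time_s: 10.67
ee_pos: [444.3, 311.4, 68.0]
ee_rot: [-90.1, 0.1, -172.7]
force: [1.4, 4.0, 0.6]
gripper_width: 12.8
time_s: 11.5
ee_pos: [444.8, 311.0, 68.0]
ee_rot: [-90.0, 0.2, -162.7]
force: [2.9, -1.3, 6.8]
gripper_width: 10.7
11.5 [444.77 310.96  68.02] [ -90.03    0.17 -162.65] [ 2.89 -1.3   6.81] [ 33.76  23.12 105.68  -0.03  51.03 106.43] 10.7
shift tool [0.87 0.01 0.21]
turn [ 0.04 10.15 -0.17]
[ 0.17299816 -0.00083738 -0.54683132]
```

View pics/i_wrist.png

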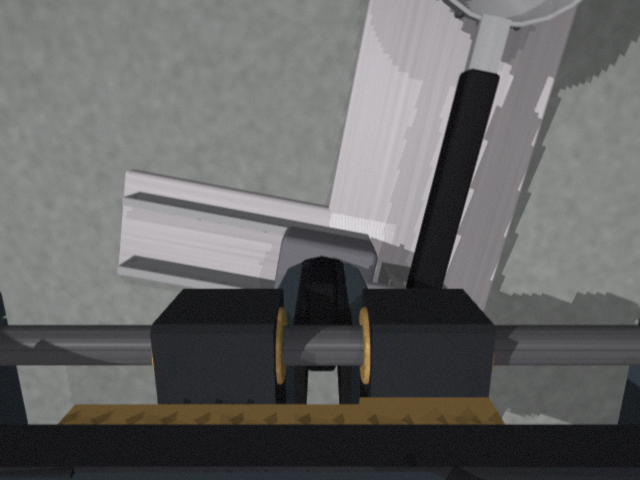

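```bash
python3 -m handwheel '[[0,[0,0,0],[0,-2,0]],[0,[0,0,0],[0,-2,0]],[0,[0,0,0],[0,-2,0]],[0,[0,0,0],[0,-2,0]],[0,[0,0,0],[0,-2,0]],[0,[0,0,0],[0,-2,0]],[0,[0,0,0],[0,-2,0]],[0,[0,0,0],[0,-2,0]],[0,[0,0,0],[0,-2,0]],[0,[0,0,0],[0,-2,0]]]' 60
python3 st.py "[444,310.5,68,-172.8]" j wrist; python3 -c "
from workcell import env;print(env.state()['torque'])"
```

```text
time_s: 12.38
ee_pos: [445.9, 309.0, 68.0]
ee_rot: [-89.8, 0.1, -143.0]
force: [7.8, -8.9, 6.4]
gripper_width: 13.5
12.3833 [445.85 308.97  67.96] [ -89.85    0.13 -142.97] [ 7.84 -8.89  6.42] [ 33.6   23.12 105.69  -0.19  51.05  86.69] 13.5
shift tool [ 0.56 -0.05 -2.33]
turn [-0.12 29.83 -0.17]
[-1.20343591 -0.85767407 -2.28817085]
```

View pics/j_wrist.png

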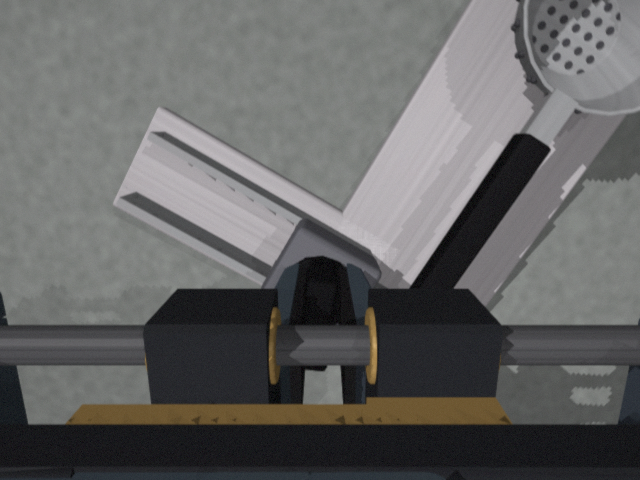

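The torque has grown to 2.3 N m, far more than the stated friction. I'll hold still to see whether the load is viscous or elastic.

```bash
python3 -m handwheel '[[0,[0,0,0],[0,0,0]],[0,[0,0,0],[0,0,0]],[0,[0,0,0],[0,0,0]],[0,[0,0,0],[0,0,0]],[0,[0,0,0],[0,0,0]],[0,[0,0,0],[0,0,0]],[0,[0,0,0],[0,0,0]],[0,[0,0,0],[0,0,0]],[0,[0,0,0],[0,0,0]],[0,[0,0,0],[0,0,0]]]' 60
python3 st.py "[444,310.5,68,-172.8]" k side scene; python3 -c "
from workcell import env;print(env.state()['torque'])"
python3 -c "
import cv2
a=cv2.imread('pics/k_side.png')[250:470,260:480];b=cv2.imread('pics/k_scene.png')[130:290,280:440]
cv2.imwrite('pics/cmp.png',cv2.hconcat([cv2.resize(a,(400,400)),cv2.resize(b,(400,400))]))"
```

```text
time_s: 13.27
ee_pos: [443.4, 310.2, 67.2]
ee_rot: [-89.9, -0.0, -142.6]
force: [1.2, -1.3, 5.0]
gripper_width: 10.8
13.2667 [443.41 310.21  67.17] [ -89.93   -0.04 -142.57] [ 1.21 -1.26  5.04] [ 33.8   23.15 105.77  -0.09  51.11  86.44] 10.8
shift tool [-0.64 -0.83  0.13]
turn [-0.08 30.23  0.02]
[-0.53165408  0.14357613 -0.15998591]
```

View pics/cmp.png

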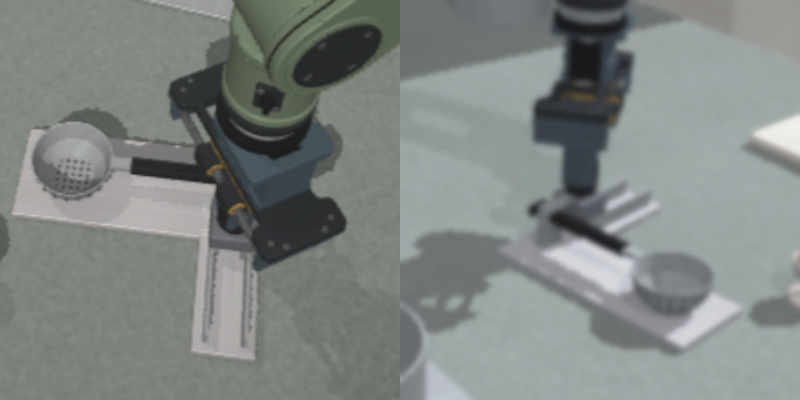

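The load is viscous: it relaxed, and the bar is aligned with the pads at about 30°. So I'll turn slowly.

```bash
for i in 1 2; do :; done
python3 -m handwheel '[[0,[0,0,0],[0,-1.4,0]],[0,[0,0,0],[0,-1.4,0]],[0,[0,0,0],[0,-1.4,0]],[0,[0,0,0],[0,-1.4,0]],[0,[0,0,0],[0,-1.4,0]],[0,[0,0,0],[0,-1.4,0]],[0,[0,0,0],[0,-1.4,0]],[0,[0,0,0],[0,-1.4,0]],[0,[0,0,0],[0,-1.4,0]],[0,[0,0,0],[0,-1.4,0]]]' 60
python3 -c "
from workcell import env;print(env.state()['torque'])"
python3 -m handwheel '[[0,[0,0,0],[0,-1.4,0]],[0,[0,0,0],[0,-1.4,0]],[0,[0,0,0],[0,-1.4,0]],[0,[0,0,0],[0,-1.4,0]],[0,[0,0,0],[0,-1.4,0]],[0,[0,0,0],[0,-1.4,0]],[0,[0,0,0],[0,-1.4,0]],[0,[0,0,0],[0,-1.4,0]],[0,[0,0,0],[0,-1.4,0]],[0,[0,0,0],[0,-1.4,0]]]' 60
python3 -c "
from workcell import env;print(env.state()['torque'])"
```

```text
time_s: 14.2
ee_pos: [444.1, 311.0, 67.4]
ee_rot: [-89.9, 0.0, -128.4]
force: [1.3, 1.7, 4.3]
gripper_width: 10.4
[-0.50273732  0.24264434  0.24440017]
time_s: 15.03
ee_pos: [444.6, 310.9, 67.3]
ee_rot: [-89.9, 0.1, -114.5]
force: [5.1, 1.5, 5.3]
gripper_width: 10.5
[-0.68331016 -0.36692094 -0.0075832 ]
```

```bash

python3 -m handwheel '[[0,[0,0,0],[0,-1.4,0]],[0,[0,0,0],[0,-1.4,0]],[0,[0,0,0],[0,-1.4,0]],[0,[0,0,0],[0,-1.4,0]],[0,[0,0,0],[0,-1.4,0]],[0,[0,0,0],[0,-1.4,0]],[0,[0,0,0],[0,-1.4,0]],[0,[0,0,0],[0,-1.4,0]],[0,[0,0,0],[0,-1.4,0]],[0,[0,0,0],[0,-1.4,0]]]' 60
python3 -c "
from workcell import env;print(env.state()['torque'])"
python3 -m handwheel '[[0,[0,0,0],[0,-1.4,0]],[0,[0,0,0],[0,-1.4,0]],[0,[0,0,0],[0,-1.4,0]],[0,[0,0,0],[0,-1.4,0]],[0,[0,0,0],[0,-1.4,0]],[0,[0,0,0],[0,-1.4,0]],[0,[0,0,0],[0,-1.4,0]],[0,[0,0,0],[0,-1.4,0]],[0,[0,0,0],[0,-1,0]],[0,[0,0,0],[0,0,0]]]' 60
python3 -c "
from workcell import env;print(env.state()['torque'])"
python3 st.py "[436.5,363.5,67.5,-88]" l wrist
```

```text
time_s: 15.87
ee_pos: [444.8, 310.9, 67.4]
ee_rot: [-89.8, 0.1, -100.5]
force: [5.3, 2.3, 5.0]
gripper_width: 10.7
[-0.57942043 -0.75135369 -0.06924668]
time_s: 16.7
ee_pos: [444.9, 310.9, 67.3]
ee_rot: [-89.8, 0.0, -88.3]
force: [4.6, 0.9, 4.4]
gripper_width: 10.9
[-0.79568696 -0.90581222 -0.00312003]
16.7 [444.95 310.92  67.34] [-89.81   0.03 -88.31] [4.61 0.86 4.39] [ 33.78  23.17 105.71  -0.1   50.94  32.14] 10.9
shift tool [-52.8   -0.16  -6.89]
turn [-0.19 -0.31 -0.03]
```

View pics/l_wrist.png

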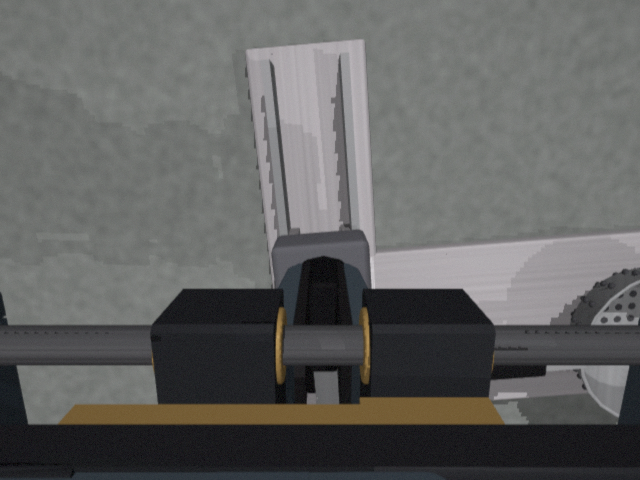

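The knob is turned about 84°. Now I'll slide the clamp back slowly.

```bash

python3 -m handwheel '[[0,[-2.7,0,-0.24],[0,0,0]],[0,[-2.7,0,-0.24],[0,0,0]],[0,[-2.7,0,-0.24],[0,0,0]],[0,[-2.7,0,-0.24],[0,0,0]],[0,[-2.7,0,-0.24],[0,0,0]],[0,[-2.7,0,-0.24],[0,0,0]],[0,[-2.7,0,-0.24],[0,0,0]],[0,[-2.7,0,-0.24],[0,0,0]],[0,[-2.7,0,-0.24],[0,0,0]],[0,[-2.7,0,-0.24],[0,0,0]]]'
python3 -m handwheel '[[0,[-2.7,0,-0.24],[0,0,0]],[0,[-2.7,0,-0.24],[0,0,0]],[0,[-2.7,0,-0.24],[0,0,0]],[0,[-2.7,0,-0.24],[0,0,0]],[0,[-2.7,0,-0.24],[0,0,0]],[0,[-2.7,0,-0.24],[0,0,0]],[0,[-2.7,0,-0.24],[0,0,0]],[0,[-2.7,0,-0.24],[0,0,0]],[0,[-2.7,0,-0.24],[0,0,0]],[0,[0,0,0],[0,0,0]]]'
python3 st.py "[436.5,363.5,67.5,-88]" m wrist side
```

```text
time_s: 17.58
ee_pos: [442.0, 337.2, 67.3]
ee_rot: [-89.8, -0.0, -88.3]
force: [6.0, -1.0, 5.6]
gripper_width: 10.8
time_s: 18.42
ee_pos: [439.3, 361.0, 67.3]
ee_rot: [-89.8, -0.1, -88.3]
force: [6.5, -2.9, 5.1]
gripper_width: 10.7
18.4167 [439.34 361.02  67.31] [-89.79  -0.11 -88.28] [ 6.54 -2.87  5.11] [ 38.38  25.17 102.17  -0.27  52.56  36.82] 10.7
shift tool [-2.56 -0.2  -2.77]
turn [-0.21 -0.28  0.11]
```

View pics/m_wrist.png

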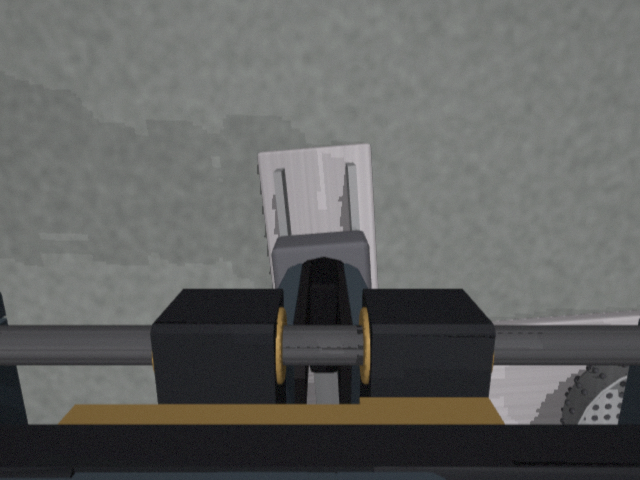

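View pics/m_side.png

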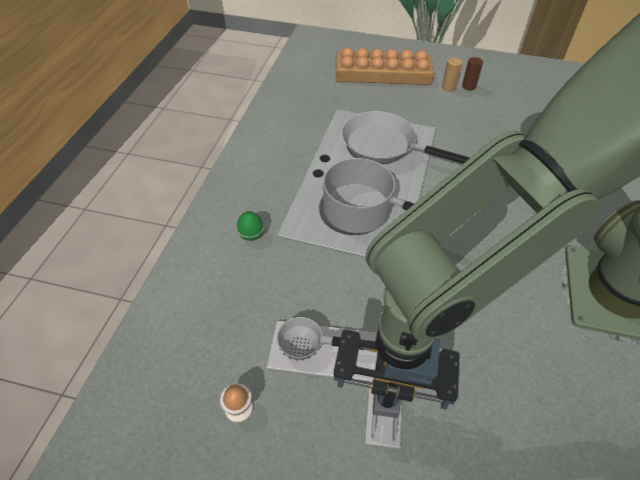

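The slide went back about 50 mm. Now I'll release, rise, move over the handle and turn to yaw 7.2°.

```bash

python3 -m handwheel '[[0.4,[0,0,0],[0,0,0]],[0.4,[0,0,0],[0,0,0]],[0.4,[0,0,0],[0,0,0]],[0.4,[0,0,0],[0,0,0]],[0.5,[0,-30,0],[0,0,0]],[0.5,[0,-35,0],[0,0,0]],[0.5,[0,-30,0],[0,0,0]],[0.5,[30,0,29],[0,0,0]],[0.5,[30,0,29],[0,0,0]],[0.5,[30,0,29],[0,0,0]]]'
python3 -m handwheel '[[0.5,[0,0,0],[0,-7,0]],[0.5,[0,0,0],[0,-7,0]],[0.5,[0,0,0],[0,-7,0]],[0.5,[0,0,0],[0,-7,0]],[0.5,[0,0,0],[0,-7,0]],[0.5,[0,0,0],[0,-7,0]],[0.5,[0,0,0],[0,-7,0]],[0.5,[0,0,0],[0,-7,0]],[0.5,[0,0,0],[0,-7,0]],[0.5,[0,0,0],[0,-7,0]]]'
python3 -m handwheel '[[0.5,[0,0,0],[0,-7,0]],[0.5,[0,0,0],[0,-7,0]],[0.5,[0,0,0],[0,-7,0]],[0.5,[0,0,0],[0,-4.5,0]],[0.5,[0,0,0],[0,0,0]],[0.5,[0,0,0],[0,0,0]],[0.5,[0,0,0],[0,0,0]],[0.5,[0,0,0],[0,0,0]],[0.5,[0,0,0],[0,0,0]],[0.5,[0,0,0],[0,0,0]]]'
python3 st.py "[529,272.6,27,7.2]" n wrist side
sed -i 's/SLIDE=.*/SLIDE=[box(-117,-73,76,120,10,56),box(-103,-87,38,80,50,58),box(-100.5,-89.5,80,116,61,95)]/' fit.py
python3 f3.py "[544,274.5,.125]" pics/n_wrist.png
```

```text
time_s: 19.35
ee_pos: [526.9, 273.9, 162.5]
ee_rot: [-90.0, 0.0, -88.3]
force: [0.2, 1.2, 0.5]
gripper_width: 45.4
time_s: 20.18
ee_pos: [526.0, 274.3, 161.3]
ee_rot: [-90.1, 0.1, -18.1]
force: [0.1, 0.4, -0.4]
gripper_width: 45.5
time_s: 21.02
ee_pos: [526.8, 274.3, 161.9]
ee_rot: [-90.0, 0.0, 7.0]
force: [0.1, -0.2, -0.2]
gripper_width: 45.4
21.0167 [526.83 274.3  161.94] [-89.99   0.     7.01] [ 0.1  -0.22 -0.22] [ 26.39  22.07  91.7    0.01  66.23 -70.62] 45.4
shift tool [  1.95 134.94  -1.97]
turn [-0.01 -0.19 -0.  ]
```

View pics/f3.png

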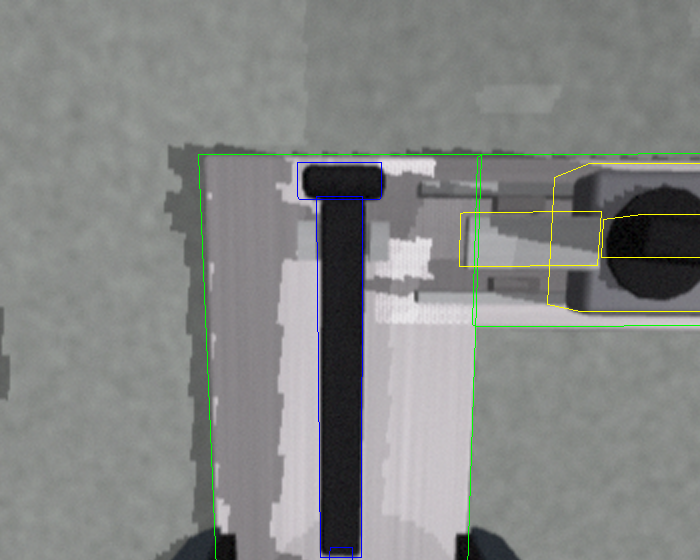

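View pics/n_side.png

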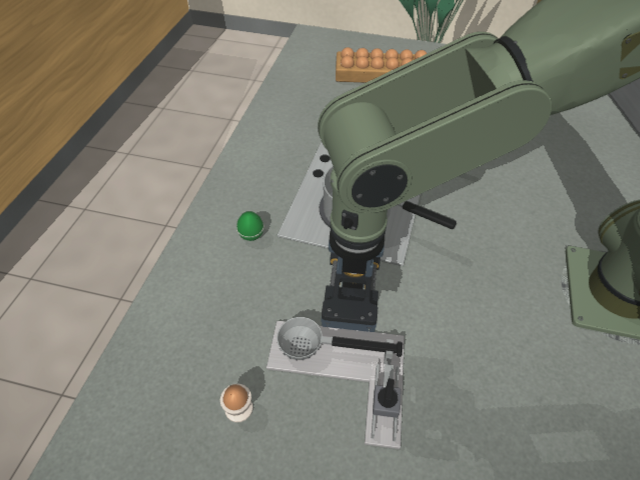

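The clamp is fully back and the overlay fits the handle. I'll descend and grip the sieve handle.

```bash

python3 -m handwheel '[[0.4,[2,24,-2],[0,0,0]],[0.4,[0,24,0],[0,0,0]],[0.4,[0,24,0],[0,0,0]],[0.4,[0,24,0],[0,0,0]],[0.4,[0,20,0],[0,0,0]],[0.4,[0,12,0],[0,0,0]],[0.4,[0,7,0],[0,0,0]],[0.4,[0,0,0],[0,0,0]],[0,[0,0,0],[0,0,0]],[0,[0,0,0],[0,0,0]]]' 35
python3 -m handwheel '[[0,[0,0,0],[0,0,0]],[0,[0,0,0],[0,0,0]],[0,[0,0,0],[0,0,0]],[0,[0,0,0],[0,0,0]],[0,[0,0,0],[0,0,0]],[0,[0,0,0],[0,0,0]],[0,[0,0,0],[0,0,0]],[0,[0,0,0],[0,0,0]],[0,[0,0,0],[0,0,0]],[0,[0,0,0],[0,0,0]]]' 45
python3 st.py "[529,272.6,27,7.2]" o wrist
```

```text
time_s: 21.95
ee_pos: [529.9, 273.0, 28.0]
ee_rot: [-90.0, -0.1, 7.0]
force: [-0.9, 0.3, 0.4]
gripper_width: 25.9
time_s: 22.78
ee_pos: [529.7, 272.9, 28.0]
ee_rot: [-90.0, -0.1, 7.0]
force: [-0.9, -0.2, 5.3]
gripper_width: 13.8
22.7833 [529.74 272.9   28.04] [-89.96  -0.11   7.04] [-0.92 -0.16  5.32] [ 26.15  29.83 100.67   0.01  49.38 -70.9 ] 13.8
shift tool [-0.77  1.04 -0.21]
turn [-0.04 -0.16  0.11]
```

View pics/o_wrist.png

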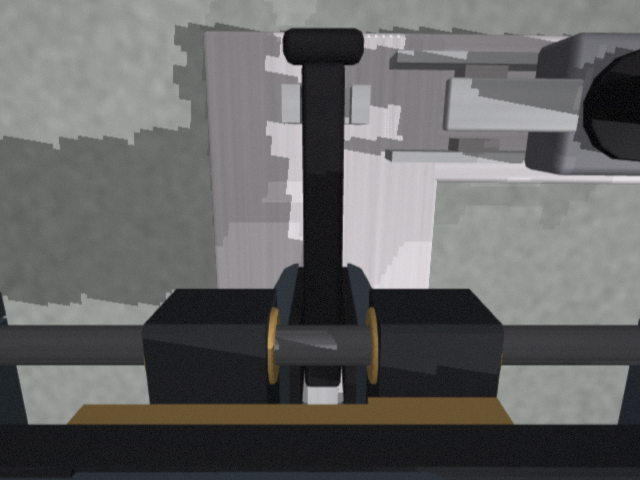

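Handle gripped (13.8 mm). Lifting.

```bash

python3 -m handwheel '[[0,[0,-4,0],[0,0,0]],[0,[0,-8,0],[0,0,0]],[0,[0,-15,0],[0,0,0]],[0,[0,-20,0],[0,0,0]],[0,[0,-22,0],[0,0,0]],[0,[0,-22,0],[0,0,0]],[0,[0,-22,0],[0,0,0]],[0,[0,-20,0],[0,0,0]],[0,[0,-12,0],[0,0,0]],[0,[0,-5,0],[0,0,0]]]' 50
python3 st.py "[498.6,-65,174,-17]" p wrist side scene
```

```text
time_s: 23.67
ee_pos: [529.8, 272.9, 179.5]
ee_rot: [-89.9, -0.2, 7.0]
force: [0.6, 1.1, -1.3]
gripper_width: 13.7
23.6667 [529.85 272.92 179.53] [-89.93  -0.21   7.04] [ 0.62  1.11 -1.32] [ 26.15  21.39  90.1    0.    68.3  -70.9 ] 13.7
shift tool [ -72.46    4.84 -331.54]
turn [-0.12 24.04  0.19]
```

View pics/p_side.png

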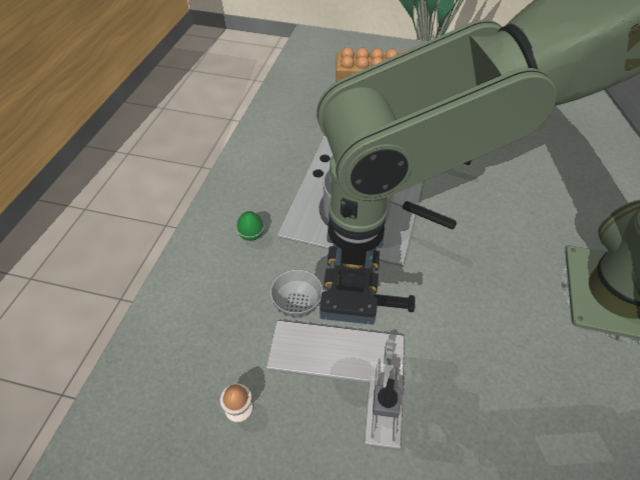

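View pics/p_scene.png

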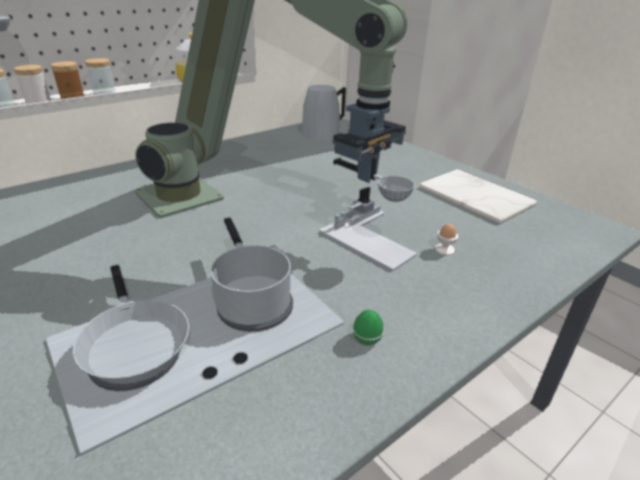

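The sieve is out of the stand, level and held. Next I'll carry it over the saucepan.

```bash

python3 -m handwheel '[[0,[-2,0,-8],[0,0,0]],[0,[-3.5,0,-16],[0,0,0]],[0,[-4,0,-18],[0,0,0]],[0,[-4,0,-18],[0,0,0]],[0,[-4,0,-18],[0,0,0]],[0,[-4,0,-18],[0,0,0]],[0,[-4,0,-18],[0,0,0]],[0,[-4,0,-18],[0,0,0]],[0,[-4,0,-18],[0,0,0]],[0,[-4,0,-18],[0,0,0]]]' 50
python3 -m handwheel '[[0,[-4,0,-18],[0,0,0]],[0,[-4,0,-18],[0,0,0]],[0,[-4,0,-18],[0,0,0]],[0,[-4,0,-18],[0,0,0]],[0,[-4,0,-18],[0,0,0]],[0,[-4,0,-18],[0,0,0]],[0,[-4,0,-18],[0,0,0]],[0,[-4,0,-18],[0,0,0]],[0,[-3,0,-12],[0,0,0]],[0,[-1,0,-5],[0,0,0]]]' 50
python3 -m handwheel '[[0,[0,0,0],[0,2,0]],[0,[0,0,0],[0,2.5,0]],[0,[0,0,0],[0,3,0]],[0,[0,0,0],[0,3,0]],[0,[0,0,0],[0,3,0]],[0,[0,0,0],[0,3,0]],[0,[0,0,0],[0,3,0]],[0,[0,0,0],[0,2.5,0]],[0,[0,0,0],[0,2,0]],[0,[0,0,0],[0,0,0]]]' 50
python3 st.py "[498.6,-65,171,-17.2]" q wrist side scene
```

```text
time_s: 24.65
ee_pos: [511.1, 98.9, 176.1]
ee_rot: [-90.0, 0.1, 7.0]
force: [0.5, 0.3, -1.5]
gripper_width: 13.6
time_s: 25.48
ee_pos: [495.2, -65.1, 176.3]
ee_rot: [-90.0, 0.1, 6.9]
force: [0.1, 0.3, -1.5]
gripper_width: 13.6
time_s: 26.32
ee_pos: [496.0, -62.8, 176.6]
ee_rot: [-90.0, 0.1, -17.0]
force: [0.1, -0.8, -1.6]
gripper_width: 13.4
26.3167 [496.01 -62.76 176.56] [-89.99   0.06 -16.98] [ 0.06 -0.78 -1.62] [ -8.54  13.25 102.54   0.02  64.26 -81.57] 13.4
shift tool [ 3.14  5.55 -1.39]
turn [-0.01  0.22 -0.06]
```

View pics/q_side.png

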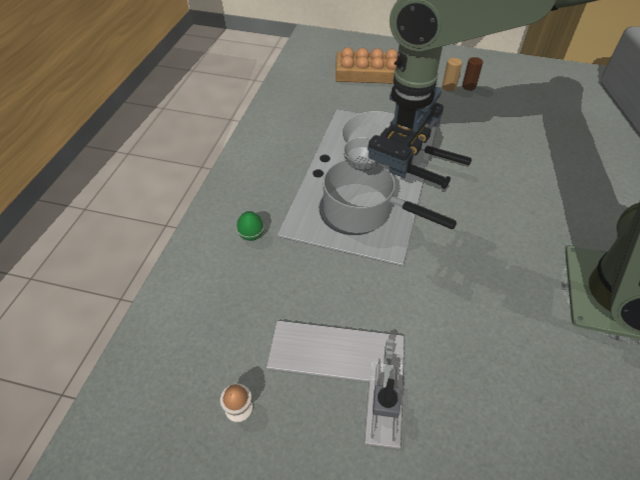

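View pics/q_scene.png

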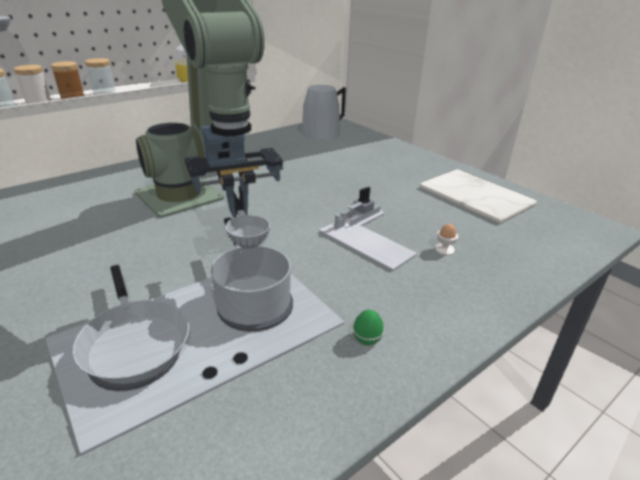

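View pics/q_wrist.png

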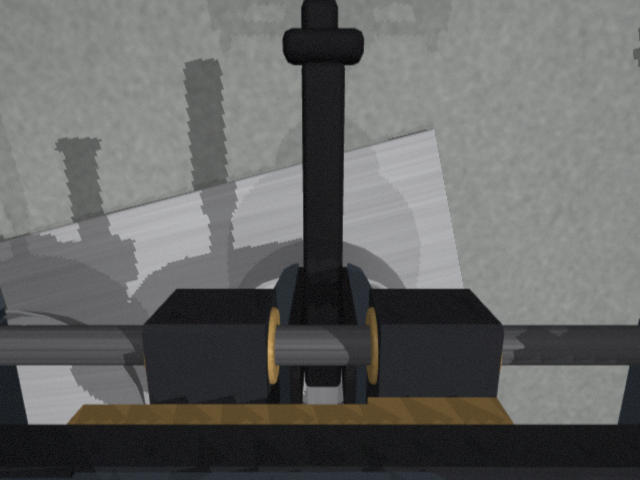

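In the wrist view the sieve handle lies right above the pan handle. I'll make a small correction, then verify with a fit.

```bash

python3 -m handwheel '[[0,[1,2,-0.7],[0,0.2,0]],[0,[1,2,-0.7],[0,0,0]],[0,[1,1.5,0],[0,0,0]],[0,[0,0,0],[0,0,0]],[0,[0,0,0],[0,0,0]],[0,[0,0,0],[0,0,0]],[0,[0,0,0],[0,0,0]],[0,[0,0,0],[0,0,0]],[0,[0,0,0],[0,0,0]],[0,[0,0,0],[0,0,0]]]' 50
cat > f4.py <<'E'
from fit import *
s=env.state();print(s['time_s'],s['ee_pos'],s['ee_rot'],s['force'],s['gripper_width'])
R=Ro.from_euler('xyz',s['ee_rot'],degrees=True)
g=s['ee_pos']-R.apply([0,19,0]);yaw=np.radians(s['ee_rot'][2])
z0=s['ee_pos'][2]-18.0
print("predicted sieve",s['ee_pos']+R.apply([84.3,18.0,0]))
SV0=[P-[70,0,10-z0] for P in SV]
ms={"sieve":[],"saucepan":[]};crops=[]
for n in("side","scene"):
    im=env.grab_frame(n);big=cv2.resize(im[:,:,::-1].copy(),None,fx=4,fy=4,interpolation=cv2.INTER_CUBIC)
    sp=R.apply([84.3,18,0])+s['ee_pos']
    for parts,p,col in((PAN,[579.85,-90,-.295],(0,0,255)),(SV0,[sp[0],sp[1],yaw],(255,0,0))):
        c,t=np.cos(p[2]),np.sin(p[2]);Q=np.array([[c,-t,0],[t,c,0],[0,0,1]])
        for P in parts:
            h=cv2.convexHull(pr(n,P@Q.T+[p[0],p[1],0]).astype(np.float32))
            cv2.polylines(big,[np.round((h+.5)*4-.5).astype(np.int32)],True,col,1)
    crops.append(big[480:940,1260:1900] if n=="side" else big[780:1340,760:1260])
    for l in ms:
        r=env.masks_of(n,l)
        for q in r[:2]: print(n,l,round(q['p'],2),np.round(q['location'],1),q['region'].sum())
cv2.imwrite("pics/r_side.png",crops[0]);cv2.imwrite("pics/r_scene.png",crops[1])
E
python3 f4.py
```

```text
time_s: 27.3
ee_pos: [499.0, -65.2, 171.5]
ee_rot: [-90.0, -0.0, -17.2]
force: [0.1, -0.4, -1.2]
gripper_width: 13.9
27.3 [498.99 -65.16 171.53] [-89.99  -0.01 -17.15] [ 0.09 -0.41 -1.18] 13.875467985481137
predicted sieve [579.55 -90.02 153.54]
side sieve 0.76 [362.2 163.5] 1074
side saucepan 0.97 [362.4 199.7] 4634
scene sieve 0.91 [245.1 231.4] 1287
scene sieve 0.51 [361.7 201.4] 415
scene saucepan 0.85 [251.4 281.7] 5253
scene saucepan 0.25 [128.5 340. ] 7688
```

View pics/r_side.png

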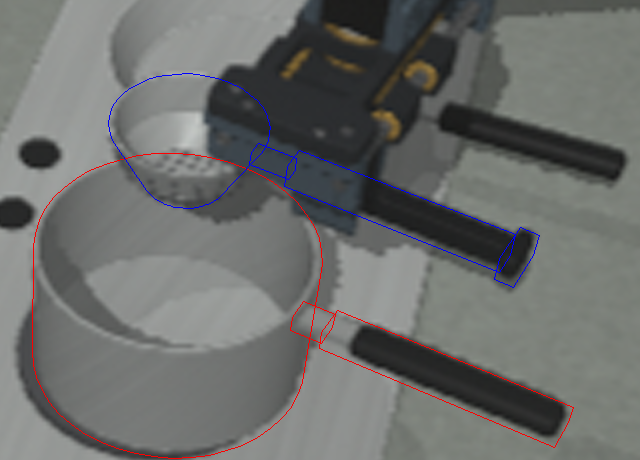

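View pics/r_scene.png

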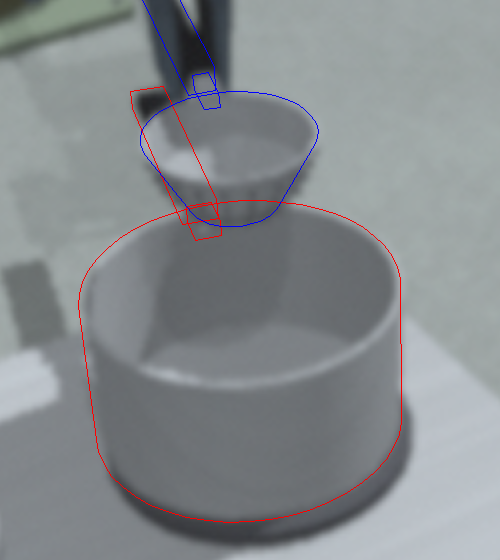

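Both fits agree with the picture: the predicted sieve centre is within about 1 mm of the pan axis, its bottom is about 50 mm above the rim, and the handles are parallel. Everything is still, so I'll hand in.

```bash
python3 -m handwheel '[[0,[0,0,0],[0,0,0]],[0,[0,0,0],[0,0,0]],[0,[0,0,0],[0,0,0]],[0,[0,0,0],[0,0,0]],[0,[0,0,0],[0,0,0]],[0,[0,0,0],[0,0,0]],[0,[0,0,0],[0,0,0]],[0,[0,0,0],[0,0,0]],[0,[0,0,0],[0,0,0]],[0,[0,0,0],[0,0,0]]]' 50
python3 -c "
from workcell import env
print(env.state()['qvel']);print(env.job_done())"
```

```text
time_s: 28.43
ee_pos: [499.0, -65.2, 171.4]
ee_rot: [-90.0, -0.0, -17.2]
force: [-0.3, 1.3, -1.3]
gripper_width: 13.5
[ 0.05286634 -0.10745189 -0.0494352  -0.0326768  -0.14127655 -0.0689537 ]
the job is handed in; nothing more can be done
None
```

I unlocked the clamp, slid it back, and lifted the sieve out. The gripper is still holding it over the saucepan, and I handed the job in at about 28 s. No verdict was reported.

- **Knob:** My first turn slipped off the knob because it was too fast for the drag and the grip too light. The force on the tool reached about 49 N while the knob stayed near 0. I gripped again at 55–60 N and turned it slowly, about 84° in all.
- **Clamp:** It slid back about 50 mm, and the pictures show its tongue clear of the handle.
- **Final position:** Going by the arm's pose and my picture fits, the sieve's bottom is about 50 mm above the rim and 1 mm from the fitted pan axis. It is level, and its handle is along the pan's to within about 2°. The pan's centre is less certain, because fitting each camera alone put it between y -87 and y -98.
- **Small disagreement:** In the last side-camera overlay, the sieve's outline sits a few millimetres from where I predicted. That is inside the tolerance.
- **Other things:** I saw no movement of the saucepan, frying pan, timer or egg cup in the pictures.

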